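Put the check weights back in their case and lock it

TASK

The scale has been checked and its three check weights are still stacked on the small scale's pan. Pull the steel locking plate of the weight case fully open by its knob, set each weight upright right down into the liner whose bore fits it, then push the plate fully home so that it locks under the knobs of all three weights. Leave the small bottle behind them where it stands.

Things in the scene. Friction and masses are not known exactly. Their poses are not given: they have to be found in the camera images.
- weight_large: largest steel check weight, 0.5 kg, bottom of the stack: cylinder 48 mm in diameter, 40 mm tall, with a knob on top: neck 9 mm in diameter and 9 mm tall, then a round head 22 mm in diameter and 10 mm tall to take it by (59 mm in all). Origin: centre of the underside, z up. The stack (large, middle, small from below) stands on the scale's round pan, whose top is 42 mm above the bench
- weight_middle: middle check weight, 0.2 kg, in the middle of the stack: cylinder 38 mm in diameter, 28 mm tall, with the same knob (47 mm in all). Origin: centre of the underside. A recess in each weight's underside, 25 mm wide and 20.5 mm deep, takes the knob of the weight below, so that it stands on that one's shoulder: lift straight up by more than 20 mm to unstack
- weight_small: smallest check weight, 0.1 kg, top of the stack: cylinder 32 mm in diameter, 25 mm tall, with the same knob (44 mm in all). Origin: centre of the underside
- liner_large: liner for the large weight: white block of slippery plastic, 66 mm square, 45 mm tall, fixed in the wooden case, its top 50 mm above the bench. Round bore of 53 mm, widening to 65 mm in the top 9 mm; bore floor 4 mm above the origin. Origin: centre of the underside, z up. The liners sit in a row along y, 70 mm apart, in any order; -x points to the case's front, where the plate's knob is
- liner_middle: liner for the middle weight: same block, bore 43 mm (mouth 55 mm), bore floor 16 mm above the origin (centre of the underside). In every liner a seated weight's shoulder lies 1 mm below the liner's top, and its head 8 to 18 mm above it
- liner_small: liner for the small weight: same block, bore 37 mm (mouth 49 mm), bore floor 19 mm above the origin (centre of the underside)
- lock_plate (a joint): travel of the steel locking plate in m: 0 home (locked), 0.044 fully open, knob pulled to the case's front; slides with 2 N, stays where left. 3 mm thick, 51 to 54 mm above the bench. A comb with three slots 17 mm wide: home, its teeth reach in round the necks, between shoulder and head, and cover the wells; fully open, it leaves the wells free
- plate_knob (a point): top centre of the plate's black knob: 17 mm in diameter, 26 mm tall over the plate (top 80 mm above the bench), straight over its upper 18 mm. It stands in front of the middle one of the row, 44 mm from its centre with the plate home, 88 mm with it open. Axes as the liners'
- dye_bottle: small white bottle with a screw cap, 48 mm in diameter and 95 mm tall, standing behind the scale and the case, between them; leave it alone. Origin: centre of the underside
There are look-alikes about, which are no part of the job. What is shaped like the weight_small but purple or yellow is not meant.

How it is judged (in metres and radians):
On the way, in this order (a step that is already met when the one before it is completed fails the run):
1. the locking plate is pulled fully open (value of joint lock_plate above 0.038 m), for 0.2 s.
2. each weight stands right down in its own liner (horizontal distance between weight_large and liner_large below 0.006 m and z of weight_large in the frame of liner_large below 0.008 m and horizontal distance between weight_middle and liner_middle below 0.006 m and z of weight_middle in the frame of liner_middle below 0.02 m and horizontal distance between weight_small and liner_small below 0.006 m and z of weight_small in the frame of liner_small below 0.023 m), for 0.2 s.
At the end, for the whole second after the job is handed in: Each weight is at rest in its own liner, within 6 mm of its centre, within 4 mm of the bore's floor and upright within 0.1 rad, and the locking plate is home within 5 mm, under the heads of all three (all of step 2 and angle between each of weight_large, weight_middle, weight_small's own z axis and vertical below 0.1 rad and linear speed of each of weight_large, weight_middle, weight_small below 0.02 m/s and value of joint lock_plate below 0.005 m); the robot touches nothing.
It fails at once if the small bottle is shifted by more than 20 mm or tipped (distance of dye_bottle from where it was at the start of the episode above 0.02 m or angle between dye_bottle's own z axis and vertical above 0.3 rad).
It also fails if it takes over 99 s, if anything falls off the work surface, if the arm or the gripper's body presses on something with over 40 N, if the wrist force passes 120 N, or if a joint passes its speed limit or range.

ROBOT

A 6-joint arm with a two-finger parallel gripper is mounted at the origin on a cart in front of the work surface, level with it; the furniture and walls round the work are solid. World frame = base frame: x ahead of the robot, y to its left, z up, the work surface at z = 0. Lengths are in m, angles in degrees, forces in N, time in s.
With the tool pointing down it reaches from about 0.4 to 0.825 m from the base axis. Payload 7 kg.
Tool frame: the origin (TCP) lies midway between the tips of the shut fingers; the grasp point (between the pads) lies 19 mm behind it; z points along the fingers, y is the line along which they close (so a half turn about z gives the same grasp; the last joint's range is limited). The gripper opens to 88 mm and grips with 3 to 60 N. Pads are 19 mm wide; open, the fingers measure 130 mm over their backs; the gripper's body (78 mm by 193 mm) begins 47 mm behind the grasp point.
Start: joints at [88.241, 20.546, 0.682, 0, -70.136, -16.507], TCP at [0.212, 0.641, 0.227] pointing down, gripper open.
Joint ranges: [-176.03, 176.03], [-82.01, 121.73], [-58.28, 71.71], [-173.87, 95.51], [-174.79, -0.11], [-173.66, 173.66]. Speed limits (degrees/s): [136.94, 136.94, 172.46, 180, 180, 180].

INTERFACE

Orientations are given as [roll, pitch, yaw] about the fixed x, y, z axes, in that order (R = Rz(yaw) Ry(pitch) Rx(roll)).
In Python, from plant import ctrl gives the robot as it stands. The module is installed in compiled form; this text tells all that it offers.
- The arm moves only by the tool send_rows, never from a script. Its argument "plan" is a list that holds one entry, the list of rows, each a list of 6 numbers: the shift along the tool's x, y, z in cm, then the turn, a rotation vector about the tool's x, y, z in degrees. A call has 1 to 8 rows; each row is the pose to reach, as a shift and turn from the pose commanded when the call began, along the tool's axes at that moment; what a row does not reach only later rows make up. A row lasts 1/12 s, in which the tool goes at most 41.7 mm and 7.16 degrees, less where a joint would pass 70% of its speed; a pose out of reach is approached as far as the arm can. A call with a gripper value outside its range is refused whole. "fingers" is the opening, from 0 (shut) to 1 (fully open), set as the call begins (left out, the last holds). The fingers move at their own pace and stop on an object; the grip force is fixed at half the most. Time passes only in rows, so rows that repeat a pose let the fingers close. It gives the time, the measured TCP pose, the force, the opening and the grip force at its end, in the units of the state.
- ctrl.get_obs(): the state, without advancing time (a new reading comes with each control period).
- ctrl.snapshot(name): name is "scene" or "top" or "wrist"; returns a dict with "img" (384x512x3 uint8, red, green, blue), "K" (3x3 intrinsics, pixels), "k1" (the pictures are not rectified: a ray, as slopes to the right and down, at radius r is drawn at 1 + k1 r^2 times it, then the intrinsics apply), "pose" (4x4, takes a point from camera to world coordinates). Camera axes: x right, y down, z forward; pixel columns grow to the right and rows downward; lengths in m; the calibration is good to about 2 mm. A picture is of the moment at which its call begins. There is no depth.
- ctrl.close_job(): hands the job in; it is judged then, once.
The state is a dict: "clock": time; "joint_pos": joint angles; "qvel": joint speeds; "tau": joint torques, N m; "tool_pos": TCP position; "orientation": TCP orientation; "force": force on the tool from outside, world axes, zero at the start; "moment": the same for the moment, N m; "opening": finger opening in m; "gripper_force": force on a finger pad.
Only numpy, scipy, OpenCV 4.12 (cv2) and the standard library are available. Lean on these libraries where they do the work, as an engineer would, in place of code of your own. Each camera call takes 0.05 s, during which the arm holds its last target. There are 200 camera calls.

## Working session

There is one attempt and no reset: what is moved stays moved. The work goes in short steps, Python scripts to look and compute and a tool call to move; the robot and the scene stay as the last step left them, time stands still between calls to the robot, and variables do not carry over. Pictures are saved under pics/ and viewed, at most 17 in all, crops included, and the job is handed in when it is done.

Besides the shell and the picture viewer there is one more tool, called after "Call:" in YAML: its name, and indented under it one key for each argument. send_rows: Moves the arm, as the interface text tells. Its arguments: {"type":"object","properties":{"plan":{"type":"array","items":{"type":"array","items":{"type":"array","items":{"type":"number"}}}},"fingers":{"type":"number"}},"required":["plan"]}

```bash
mkdir -p pics; cat > h.py <<'E'
import numpy as np, cv2, json
from plant import ctrl
def snap(n,f):
    s=ctrl.snapshot(n); cv2.imwrite(f'pics/{f}.png',s['img'][:,:,::-1]); np.savez(f'pics/{f}.npz',K=s['K'],k1=s['k1'],pose=s['pose']); return s
def ray(s,u,v):
    K=np.array(s['K']);k1=float(s['k1']);P=np.array(s['pose'])
    d=np.array([(u-K[0,2])/K[0,0],(v-K[1,2])/K[1,1]]);x=d.copy()
    for _ in range(30): x=d/(1+k1*(x@x))
    return P[:3,3],P[:3,:3]@np.array([x[0],x[1],1])
def onz(s,u,v,z):
    o,d=ray(s,u,v); return o+d*(z-o[2])/d[2]
def proj(s,p):
    P=np.array(s['pose']);c=P[:3,:3].T@(np.array(p)-P[:3,3]);x=c[:2]/c[2];x=x*(1+float(s['k1'])*(x@x));K=np.array(s['K'])
    return K[0,0]*x[0]+K[0,2],K[1,1]*x[1]+K[1,2]
def crop(f,u,v,w,h,k,out):
    im=cv2.imread(f'pics/{f}.png')[v:v+h,u:u+w]; cv2.imwrite(f'pics/{out}.png',cv2.resize(im,None,fx=k,fy=k,interpolation=cv2.INTER_CUBIC))
E
python3 - <<'E'
from h import *
a=snap('scene','scene0');b=snap('top','top0');c=snap('wrist','wrist0')
cv2.imwrite('pics/ab.png',cv2.resize(np.vstack([a['img'],b['img']])[:,:,::-1],None,fx=.78,fy=.78))
for s in(a,b,c): print(np.round(s['pose'],3),s['k1'],s['K'][0,0])
o=ctrl.get_obs();print(o)
E
```

```text
[[-0.777 -0.33   0.537  0.061]
 [-0.63   0.382 -0.676  0.577]
 [ 0.018 -0.863 -0.505  0.536]
 [ 0.     0.     0.     1.   ]] -0.005276551064781787 441.05085657736726
[[-0.023 -0.982  0.188  0.383]
 [-1.     0.022 -0.008  0.024]
 [ 0.003 -0.188 -0.982  0.919]
 [ 0.     0.     0.     1.   ]] 0.032824419317666255 358.51819112065687
[[-0.314 -0.907 -0.28   0.287]
 [-0.949  0.3    0.092  0.615]
 [ 0.     0.295 -0.956  0.385]
 [ 0.     0.     0.     1.   ]] -0.044833402242271905 277.7959379542669
{'clock': 0.15, 'joint_pos': array([ 8.82406355e+01,  2.05825092e+01,  6.46189822e-01, -1.40736997e-02,
       -7.01343719e+01, -1.65065198e+01]), 'qvel': array([ 0.03699323, -0.08657171,  0.16615435,  0.09304902,  0.03658233,
       -0.00450611]), 'tau': array([-9.09370410e-04, -5.83274388e+01,  2.93292600e+01,  7.00125217e+00,
        8.84044392e-03, -1.12015091e-04]), 'tool_pos': array([0.21148121, 0.64064013, 0.22583676]), 'orientation': array([ 1.79928463e+02, -7.40022004e-03, -1.82706703e+01]), 'force': array([ 0.25109759, -0.13552138, -0.76617726]), 'moment': array([-0.00150393,  0.07062444,  0.01638959]), 'gripper_force': 0.0, 'opening': 0.08762088813999677}
```

View pics/ab.png

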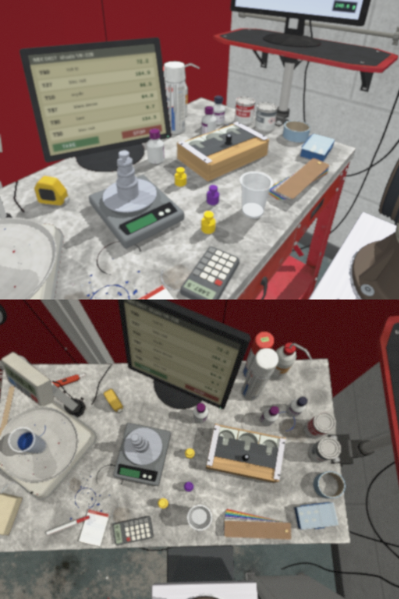

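Scene: the stack is on the scale at about (186,190) in the top picture. The case is at about (314,195) with its knob towards the robot, and the bottle is near (257,140). Next I'll enlarge both views.

```bash
python3 - <<'E'
from h import *
crop('top0',145,130,230,125,3.45,'c_top')
crop('scene0',110,150,250,170,3.2,'c_scene')
E
```

```text
(no output)
```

View pics/c_top.png

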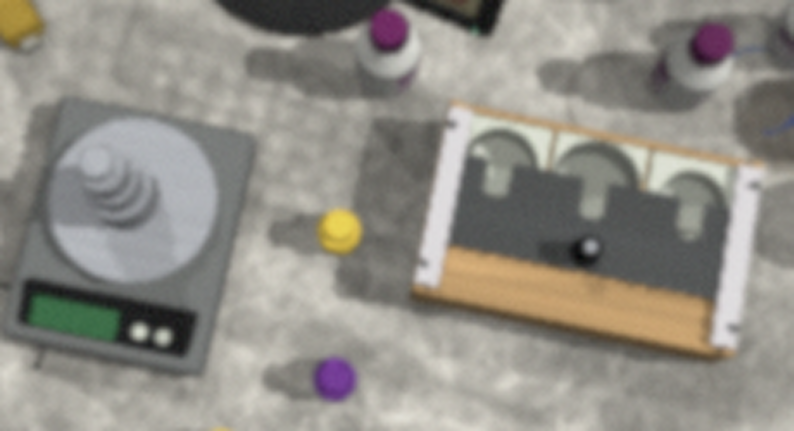

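View pics/c_scene.png

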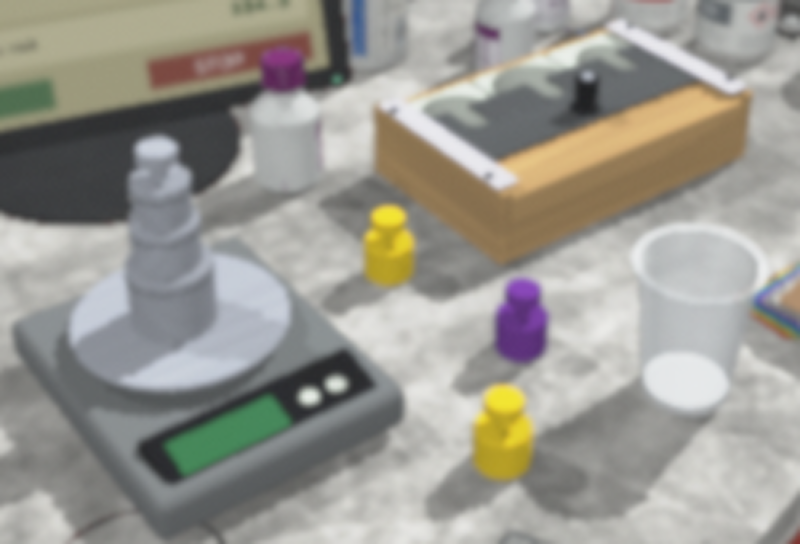

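The plate is home and the knob top is at (590,246) in the crop. The wells run along a row, with the biggest mouth in the middle. Head of the small weight: (98,163) in the top crop, (157,148) in the scene crop.

```bash
python3 - <<'E'
from h import *
t=np.load('pics/top0.npz');s=np.load('pics/scene0.npz')
T=lambda x,y,z:np.round(onz(t,145+x/3.45,130+y/3.45,z),4)
S=lambda x,y,z:np.round(onz(s,110+x/3.2,150+y/3.2,z),4)
print('knob',T(591,244,.08),S(588,74,.08))
print('small head',T(98,162,.154),S(157,147,.154))
print('pan',T(133,200,.042),S(181,318,.042))
print('rail corners',[T(*p,.054) for p in((462,105),(425,285),(757,168),(725,350))])
print('front edge',T(440,255,.054),T(722,298,.054))
print('bottle cap',T(389,29,.095),S(283,62,.095))
print('mouths',[T(*p,.05) for p in((500,165),(593,182),(690,205))])
print('distractor yellow',T(340,222,.044))
E
```

```text
knob [ 0.5277 -0.1391  0.08  ] [ 0.5287 -0.1413  0.08  ]
small head [0.5748 0.1854 0.154 ] [0.5762 0.1883 0.154 ]
pan [0.5739 0.1834 0.042 ] [0.5744 0.1861 0.042 ]
rail corners [array([ 0.6366, -0.0564,  0.054 ]), array([ 0.5054, -0.0254,  0.054 ]), array([ 0.5849, -0.266 ,  0.054 ]), array([ 0.4552, -0.233 ,  0.054 ])]
front edge [ 0.5266 -0.0367  0.054 ] [ 0.4917 -0.2338  0.054 ]
bottle cap [ 0.6808 -0.0036  0.095 ] [0.6772 0.0024 0.095 ]
mouths [array([ 0.5922, -0.0826,  0.05  ]), array([ 0.5781, -0.1489,  0.05  ]), array([ 0.5597, -0.2173,  0.05  ])]
distractor yellow [0.554  0.0339 0.044 ]
```

```bash
cat >> h.py <<'E'
from scipy.spatial.transform import Rotation as Ro
def go(*tg):
    """tg: (x,y,z,yaw); prints rows from the present pose"""
    o=ctrl.get_obs();p=o['tool_pos'];R=Ro.from_euler('xyz',o['orientation'],degrees=True)
    print('t',round(o['clock'],2),'at',np.round(p,4),np.round(o['orientation'],1),'op',round(o['opening'],4),'F',np.round(o['force'],1))
    for x,y,z,w in tg:
        d=R.inv().apply(np.array([x,y,z])-p)*100; r=(R.inv()*Ro.from_euler('xyz',[180,0,w],degrees=True)).as_rotvec(degrees=True)
        print(np.round(d,2),np.round(r,2),'rows',round(np.linalg.norm(d)/4.17,1))
E
python3 -c "
from h import *
go((.528,-.14,.227,-13.4))"
```

```text
t 0.15 at [0.2115 0.6406 0.2258] [179.9  -0.  -18.3] op 0.0876 F [ 0.3 -0.1 -0.8]
[ 5.453e+01  6.421e+01 -3.000e-02] [ 0.07 -0.   -4.87] rows 20.2
```

Call:
send_rows:
  plan:
    - [[54.5,64.2,0,0,0,-4.9],[54.5,64.2,0,0,0,-4.9],[54.5,64.2,0,0,0,-4.9],[54.5,64.2,0,0,0,-4.9],[54.5,64.2,0,0,0,-4.9],[54.5,64.2,0,0,0,-4.9],[54.5,64.2,0,0,0,-4.9],[54.5,64.2,0,0,0,-4.9]]
  fingers: 0.6

```text
clock: 0.82
tool_pos: [0.3369, 0.33, 0.2265]
orientation: [-180.0, 0.0, -13.3]
force: [0.1, -0.4, 0.4]
opening: 0.0531
gripper_force: 0.0
```

```bash
python3 -c "
from h import *
go((.528,-.14,.227,-13.4))"
```

```text
t 0.82 at [0.3369 0.33   0.2265] [-180.     0.   -13.3] op 0.0531 F [ 0.1 -0.4  0.4]
[29.43 41.32 -0.06] [-0.01  0.    0.06] rows 12.2
```

Call:
send_rows:
  plan:
    - [[29.4,41.3,0,0,0,0],[29.4,41.3,0,0,0,0],[29.4,41.3,0,0,0,0],[29.4,41.3,0,0,0,0],[29.4,41.3,0,0,0,0],[29.4,41.3,0,0,0,0],[29.4,41.3,0,0,0,0],[29.4,41.3,0,0,0,0]]

```text
clock: 1.48
tool_pos: [0.4622, 0.0211, 0.2269]
orientation: [-180.0, -0.0, -13.3]
force: [0.7, 1.7, -0.0]
opening: 0.0529
gripper_force: 0.0
```

```bash
python3 -c "
from h import *
go((.528,-.14,.20,-13.4))"
```

```text
t 1.48 at [0.4622 0.0211 0.2269] [-180.    -0.   -13.3] op 0.0529 F [ 0.7  1.7 -0. ]
[10.12 14.16  2.68] [-0.03 -0.03  0.05] rows 4.2
```

Call:
send_rows:
  plan:
    - [[10.1,14.1,2.7,0,0,0],[10.1,14.1,2.7,0,0,0],[10.1,14.1,2.7,0,0,0],[10.1,14.1,2.7,0,0,0],[10.1,14.1,2.7,0,0,0],[10.1,14.1,2.7,0,0,0],[10.1,14.1,2.7,0,0,0]]

```text
clock: 2.07
tool_pos: [0.5273, -0.138, 0.1989]
orientation: [180.0, 0.1, -13.5]
force: [-0.2, 0.1, 0.2]
opening: 0.0526
gripper_force: 0.0
```

```bash
python3 -c "
from h import *
snap('wrist','w1');go((.528,-.14,.06,-13.4)); crop('w1',0,0,512,384,1.5,'w1b')"
```

```text
t 2.12 at [ 0.5274 -0.1372  0.1993] [180.    0.  -13.4] op 0.0528 F [-0.7  1.2  0.2]
[ 0.14  0.26 13.93] [ 0.    0.04 -0.  ] rows 3.3
```

View pics/w1b.png

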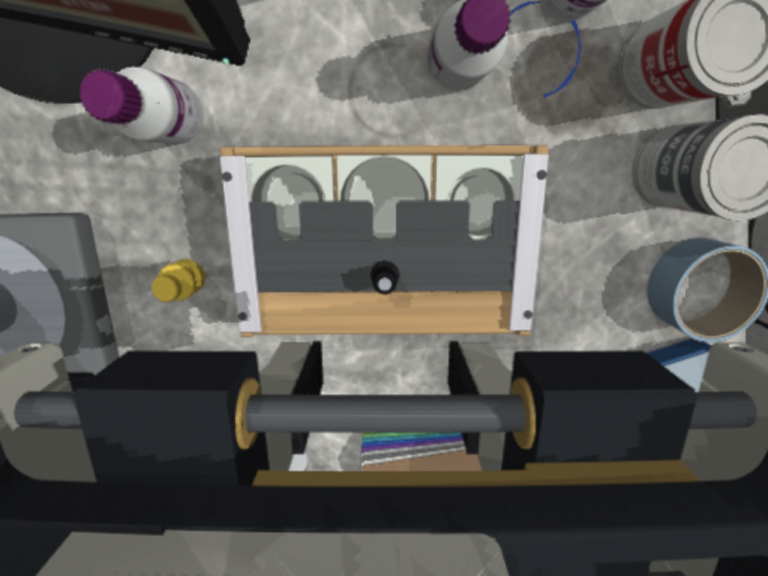

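The wrist picture is clear. The mouths are 73, 87 and 64 px wide, so the left liner is for the middle weight, the centre one for the large and the right one for the small. Knob top is at (385,284).

```bash
python3 - <<'E'
from h import *
w=np.load('pics/w1.npz')
W=lambda x,y,z:onz(w,x/1.5,y/1.5,z)
k=W(385,284,.08);print('knob',k)
L,Rr=W(250,245,.054),W(516,245,.054);d=(L-Rr);print('row dir yaw',np.degrees(np.arctan2(-d[0],d[1])),np.linalg.norm(d))
a,b=W(220,151,.05),W(547,151,.05);d=a-b;print(np.degrees(np.arctan2(-d[0],d[1])))
a,b=W(252,292,.054),W(512,292,.054);d=a-b;print(np.degrees(np.arctan2(-d[0],d[1])))
for n,x1,x2,top,y,r in (('m',252,325,166,195,.0275),('L',341,428.5,157,195,.0325),('s',449,513.5,169,195,.0245)):
    A,B,C=W(x1,y,.05),W(x2,y,.05),W((x1+x2)/2,top,.05)
    yaw=np.radians(-13.4);ex=np.array([np.cos(yaw),np.sin(yaw),0])
    print(n,np.linalg.norm(A-B),(A+B)/2,'from top arc',C-ex*r)
ex=np.array([np.cos(yaw),np.sin(yaw),0]);ey=np.array([-ex[1],ex[0],0])
print('pred',k+.044*ex+.07*ey,k+.044*ex,k+.044*ex-.07*ey)
E
```

```text
knob [ 0.52571826 -0.13869142  0.08      ]
row dir yaw -13.49867284308413 0.1975408685032248
-13.515671557741229
-13.488293813950154
m 0.05327792656568151 [ 0.59904982 -0.0841495   0.05      ] from top arc [ 0.59170799 -0.08383036  0.05      ]
L 0.0633999242070615 [ 0.58256377 -0.15213174  0.05      ] from top arc [ 0.57659347 -0.150764    0.05      ]
s 0.04702427523729635 [ 0.56634453 -0.2203159   0.05      ] from top arc [ 0.56050397 -0.21771978  0.05      ]
pred [ 0.58474275 -0.08079401  0.08      ] [ 0.5685204  -0.14888832  0.08      ] [ 0.55229804 -0.21698264  0.08      ]
```

Call:
send_rows:
  plan:
    - [[0,0.15,10,0,0,0],[0,0.15,10,0,0,0],[0,0.15,12,0,0,0],[0,0.15,13.9,0,0,0],[0,0.15,13.9,0,0,0],[0,0.15,13.9,0,0,0]]

```text
clock: 2.62
tool_pos: [0.5272, -0.1377, 0.0608]
orientation: [180.0, 0.1, -13.2]
force: [0.6, 1.0, 1.3]
opening: 0.053
gripper_force: 0.0
```

Call:
send_rows:
  plan:
    - [[0,0,0,0,0,0],[0,0,0,0,0,0],[0,0,0,0,0,0],[0,0,0,0,0,0],[0,0,0,0,0,0],[0,0,0,0,0,0]]
  fingers: 0

```text
clock: 3.12
tool_pos: [0.5276, -0.1388, 0.0611]
orientation: [-180.0, -0.0, -13.4]
force: [1.2, 5.1, 1.0]
opening: 0.0182
gripper_force: 3.8
```

Call:
send_rows:
  plan:
    - [[0,0,0,0,0,0],[-1,0,0,0,0,0],[-2,0,0,0,0,0],[-3,0,0,0,0,0],[-4,0,0,0,0,0],[-4.5,0,0,0,0,0],[-4.5,0,0,0,0,0],[-4.5,0,0,0,0,0]]

```text
clock: 3.78
tool_pos: [0.4908, -0.1292, 0.0622]
orientation: [-179.9, -0.8, -13.2]
force: [23.4, -13.9, -18.8]
opening: 0.0157
gripper_force: 30.0
```

```bash
python3 -c "
from h import *
snap('wrist','w2');snap('top','t2');go(); 
crop('w2',130,80,250,170,1.6,'a');crop('t2',250,150,125,85,3.2,'b')
a,b=cv2.imread('pics/a.png'),cv2.imread('pics/b.png');cv2.imwrite('pics/v2.png',np.hstack([a,b]))"
```

```text
t 3.88 at [ 0.4909 -0.1292  0.0622] [-179.9   -0.8  -13.2] op 0.0159 F [ 23.6 -13.  -17.7]
```

View pics/v2.png

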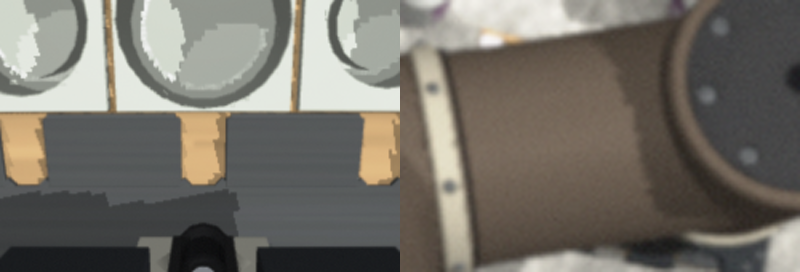

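Picture: the wells are clear of the plate, and the tooth tips line up with the front edge of the liners (row 113 of the crop). I'll measure the travel.

```bash
python3 - <<'E'
from h import *
w1=np.load('pics/w1.npz');w=np.load('pics/w2.npz')
W=lambda x,y,z:onz(w,130+x/1.6,80+y/1.6,z)
a=onz(w1,335/1.5,202/1.5,.054);b=W(140,113,.054)
yaw=np.radians(-13.5);ex=np.array([np.cos(yaw),np.sin(yaw),0]);ey=np.array([-ex[1],ex[0],0])
print('tips',a,b,(a-b)@ex,'slot bottoms',(onz(w1,288/1.5,239/1.5,.054)-W(25,185,.054))@ex,'plate front', )
# large mouth: left,right,bottom
l,r,bt=W(116,25,.05),W(293,25,.05),W(204.5,107,.05)
print(np.linalg.norm(l-r),(l+r)/2,bt+ex*.0325)
b2=W(23,95,.05);print('left mouth bottom->c',b2+ex*.0275);b3=W(390,90,.05);print('right',b3+ex*.0245)
E
```

```text
tips [ 0.58640916 -0.11629445  0.054     ] [ 0.54997355 -0.11983179  0.054     ] 0.03460311603819338 slot bottoms 0.03655994530120154 plate front
0.06533045273841885 [ 0.57553119 -0.15090227  0.05      ] [ 0.57770004 -0.15161552  0.05      ]
left mouth bottom->c [ 0.59358811 -0.08327263  0.05      ]
right [ 0.56016705 -0.22074363  0.05      ]
```

Call:
send_rows:
  plan:
    - [[0.5,0,0,0,0,0],[0.7,0,0,0,0,0],[0.7,0,0,0,0,0]]

```text
clock: 4.13
tool_pos: [0.4922, -0.1297, 0.0619]
orientation: [-179.9, -0.2, -13.3]
force: [3.0, 2.8, 5.8]
opening: 0.0158
gripper_force: 30.0
```

Call:
send_rows:
  plan:
    - [[0,0,0,0,0,0],[0,0,0,0,0,0],[0,0,0,0,0,0],[0,0,-3,0,0,0],[0,0,-7,0,0,0],[0,0,-11,0,0,0],[0,0,-14,0,0,0],[0,0,-14,0,0,0]]
  fingers: 0.5

```text
clock: 4.8
tool_pos: [0.493, -0.1306, 0.207]
orientation: [-179.9, -0.5, -13.3]
force: [0.8, -0.3, 0.2]
opening: 0.0436
gripper_force: 0.0
```

```bash
python3 - <<'E'
from h import *
snap('wrist','w3');go((.576,.187,.23,-13.5)); crop('w3',100,40,300,220,2.5,'w3b')
t=np.load('pics/top0.npz');s=np.load('pics/scene0.npz')
def tri(a,b):
    o1,d1=ray(s,*a);o2,d2=ray(t,*b);A=np.stack([d1,-d2],1);k=np.linalg.lstsq(A,o2-o1,rcond=None)[0]
    return (o1+d1*k[0]+o2+d2*k[1])/2,np.linalg.norm(o1+d1*k[0]-o2-d2*k[1])
print(tri((218,177),(287,140)),tri((36,205),(167,73)))
E
```

```text
t 4.85 at [ 0.4915 -0.1302  0.2038] [-179.9   -0.3  -13.4] op 0.0438 F [-0.   0.2 -1.3]
[  0.9  -32.82  -2.57] [-0.08 -0.31  0.14] rows 7.9
(array([ 0.69805826, -0.08026967,  0.0343128 ]), np.float64(0.0032595372042367927)) (array([0.9077374 , 0.24465302, 0.02173664]), np.float64(0.024219814505591377))
```

View pics/w3b.png

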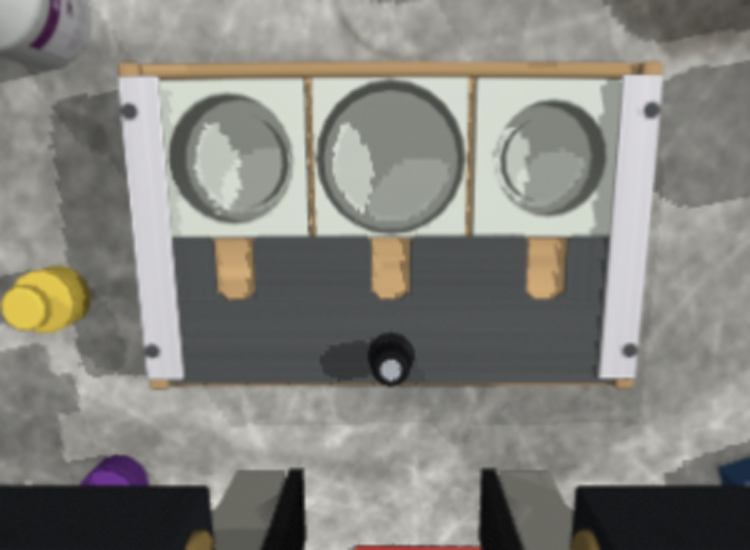

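The plate is fully open and all three wells are visible. In the crop the mouths are left x 169–291 / y 93–223, middle 317–465 / 80–232 and right 493–606 / 98–216, with the knob at (391,371).

```bash
python3 - <<'E'
from h import *
w=np.load('pics/w3.npz');w1=np.load('pics/w1.npz')
W=lambda x,y,z:onz(w,100+x/2.5,40+y/2.5,z)
for n,a,b,c,d in (('m',169,291,93,223),('L',317,465,80,232),('s',493,606,98,216)):
    print(n,np.linalg.norm(W(a,(c+d)/2,.05)-W(b,(c+d)/2,.05)),np.linalg.norm(W((a+b)/2,c,.05)-W((a+b)/2,d,.05)),W((a+b)/2,(c+d)/2,.05))
print('liner front',W(391,236,.05),'knob',W(391,371,.08))
t=np.load('pics/top0.npz');s=np.load('pics/scene0.npz')
def tri(obs):
    A=np.zeros((3,3));B=np.zeros(3)
    for c,u,v in obs:
        o,d=ray(c,u,v);d=d/np.linalg.norm(d);M=np.eye(3)-np.outer(d,d);A+=M;B+=M@o
    p=np.linalg.solve(A,B);return p,[np.subtract(proj(c,p),(u,v)).round(1) for c,u,v in obs]
print('led',tri([(w1,150,40.5),(t,145+475/3.45,130+28/3.45),(s,110+337/3.2,150+77/3.2)]))
E
```

```text
m 0.053643526649606976 0.05471221715218388 [ 0.59370774 -0.08261466  0.05      ]
L 0.06451750312126878 0.06361768288718185 [ 0.57804249 -0.15125481  0.05      ]
s 0.04953645113943899 0.049555399543370404 [ 0.56188194 -0.21853831  0.05      ]
liner front [ 0.54459549 -0.14331965  0.05      ] knob [ 0.49151974 -0.13081796  0.08      ]
led (array([ 0.69621659, -0.06812944,  0.04829968]), [array([-0.2, -1.1]), array([-0.2,  0.3]), array([ 0.2, -0.1])])
```

Call:
send_rows:
  plan:
    - [[0,-16,-2.6,0,0,0],[0,-32,-2.6,0,0,0],[-1,-32.8,-2.6,0,0,0],[-1,-32.8,-2.6,0,0,0],[-1,-32.8,-2.6,0,0,0],[-1,-32.8,-2.6,0,0,0],[-1,-32.8,-2.6,0,0,0],[-1,-32.8,-2.6,0,0,0]]

```text
clock: 5.52
tool_pos: [0.5556, 0.1932, 0.2253]
orientation: [179.9, 0.1, -13.4]
force: [1.3, -0.5, -0.6]
opening: 0.0439
gripper_force: 0.0
```

Call:
send_rows:
  plan:
    - [[0,-1.5,0,0,0,0],[0,-1.5,0,0,0,0],[0,-1.5,0,0,0,0],[0,-1.5,0,0,0,0]]

```text
clock: 5.85
tool_pos: [0.5592, 0.205, 0.2254]
orientation: [179.9, 0.1, -13.4]
force: [0.3, -1.4, 0.8]
opening: 0.0436
gripper_force: 0.0
```

```bash
python3 - <<'E'
from h import *
snap('wrist','w4');go((.576,.187,.23,-13.5)); crop('w4',0,0,512,384,1.5,'w4b')
E
```

```text
t 5.9 at [0.5594 0.2047 0.2258] [ 1.799e+02  1.000e-01 -1.340e+01] op 0.0438 F [-0.2 -0.   0.8]
[ 2.03  1.34 -0.42] [0.07 0.07 0.09] rows 0.6
```

View pics/w4b.png

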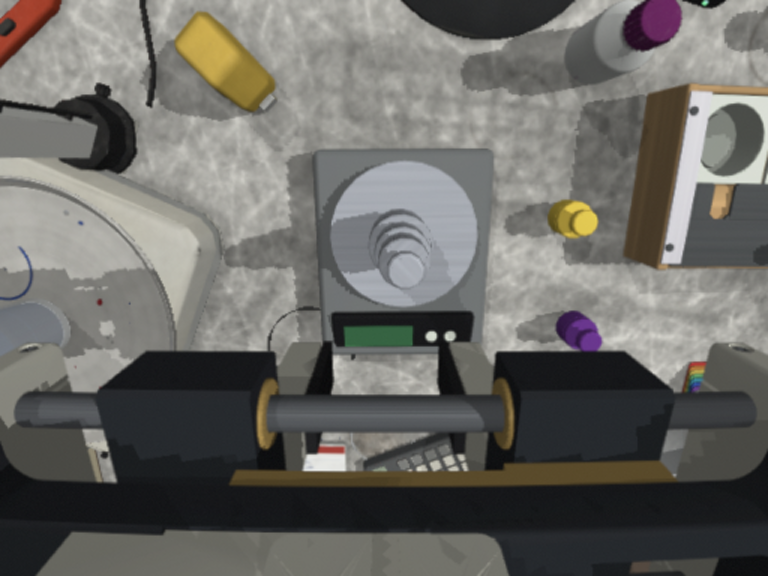

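The stack is in view. The small weight's head top is at (406,270), and nothing stands near it.

```bash
python3 - <<'E'
from h import *
w=np.load('pics/w4.npz')
p=onz(w,406/1.5,270/1.5,.154);print(p);print('pan',onz(w,404/1.5,234/1.5,.042), 'r',onz(w,385/1.5,270/1.5,.154)-onz(w,427/1.5,270/1.5,.154))
for z in (.138,): go((p[0],p[1],.2,-13.5),(p[0],p[1],z,-13.5),(.576,.187,z,-13.5))
E
```

```text
[0.57637029 0.18733137 0.154     ]
pan [0.57732519 0.18315455 0.042     ] r [0.00555551 0.02332837 0.        ]
t 5.9 at [0.5594 0.2047 0.2258] [ 1.799e+02  1.000e-01 -1.340e+01] op 0.0438 F [-0.2 -0.   0.8]
[2.06 1.3  2.58] [0.07 0.07 0.09] rows 0.9
[2.07 1.29 8.78] [0.07 0.07 0.09] rows 2.2
[2.04 1.33 8.78] [0.07 0.07 0.09] rows 2.2
```

Call:
send_rows:
  plan:
    - [[2.05,1.3,2,0,0,0],[2.05,1.3,2,0,0,0],[2.05,1.3,5,0,0,0],[2.05,1.3,7.5,0,0,0],[2.05,1.3,8.7,0,0,0],[2.05,1.3,8.7,0,0,0],[2.05,1.3,8.7,0,0,0]]

```text
clock: 6.48
tool_pos: [0.5767, 0.1874, 0.1395]
orientation: [179.9, 0.0, -13.4]
force: [0.2, 0.7, -0.3]
opening: 0.0436
gripper_force: 0.0
```

Call:
send_rows:
  plan:
    - [[0,0,0,0,0,0],[0,0,0,0,0,0],[0,0,0,0,0,0],[0,0,0,0,0,0],[0,0,0,0,0,0],[0,0,0,0,0,0]]
  fingers: 0

```text
clock: 6.98
tool_pos: [0.5774, 0.1888, 0.1404]
orientation: [-180.0, -0.1, -13.3]
force: [-0.3, -0.7, 3.7]
opening: 0.0211
gripper_force: 30.0
```

Call:
send_rows:
  plan:
    - [[0,0,0,0,0,0],[0,0,-1,0,0,0],[0,0,-2,0,0,0],[0,0,-3,0,0,0],[0,0,-5,0,0,0],[0,0,-8,0,0,0],[0,0,-8,0,0,0]]

```text
clock: 7.57
tool_pos: [0.5797, 0.1896, 0.2265]
orientation: [-179.7, -0.4, -13.3]
force: [1.1, 1.3, 0.4]
opening: 0.021
gripper_force: 30.0
```

```bash
python3 - <<'E'
from h import *
go((.5613,-.219,.218,-13.5))
E
```

```text
t 7.57 at [0.5797 0.1896 0.2265] [-179.7   -0.4  -13.3] op 0.021 F [1.1 1.3 0.4]
[ 7.61 40.19  0.7 ] [-0.29 -0.42  0.19] rows 9.8
```

Call:
send_rows:
  plan:
    - [[7.6,40.2,0,0,0,0],[7.6,40.2,0,0,0,0],[7.6,40.2,0,0,0,0],[7.6,40.2,0,0,0,0],[7.6,40.2,0,0,0,0],[7.6,40.2,0,0,0,0],[7.6,40.2,0,0,0,0],[7.6,40.2,0,0,0,0]]

```text
clock: 8.23
tool_pos: [0.5612, -0.1463, 0.2208]
orientation: [-180.0, -0.1, -13.3]
force: [0.7, 0.3, -2.1]
opening: 0.0207
gripper_force: 30.0
```

```bash
python3 - <<'E'
from h import *
go((.5613,-.219,.15,-13.5))
E
```

```text
t 8.23 at [ 0.5612 -0.1463  0.2208] [-1.80e+02 -1.00e-01 -1.33e+01] op 0.0207 F [ 0.7  0.3 -2.1]
[1.68 7.08 7.08] [-0.03 -0.08  0.15] rows 2.4
```

Call:
send_rows:
  plan:
    - [[1.7,7.1,3,0,0,0],[1.7,7.1,7,0,0,0],[1.7,7.1,7,0,0,0],[1.7,7.1,7,0,0,0],[1.7,7.1,7,0,0,0],[1.7,7.1,7,0,0,0]]

```text
clock: 8.73
tool_pos: [0.5625, -0.2173, 0.1511]
orientation: [180.0, -0.1, -13.3]
force: [-0.6, 1.0, 0.3]
opening: 0.0208
gripper_force: 30.0
```

```bash
python3 - <<'E'
from h import *
snap('wrist','w5');go((.5613,-.219,.055,-13.5));crop('w5',130,60,260,180,3,'w5b')
E
```

```text
t 8.78 at [ 0.5628 -0.2169  0.1515] [-180.    -0.2  -13.3] op 0.0208 F [-0.   0.5 -1.1]
[-0.13  0.24  9.65] [-0.01 -0.16  0.19] rows 2.3
```

View pics/w5b.png

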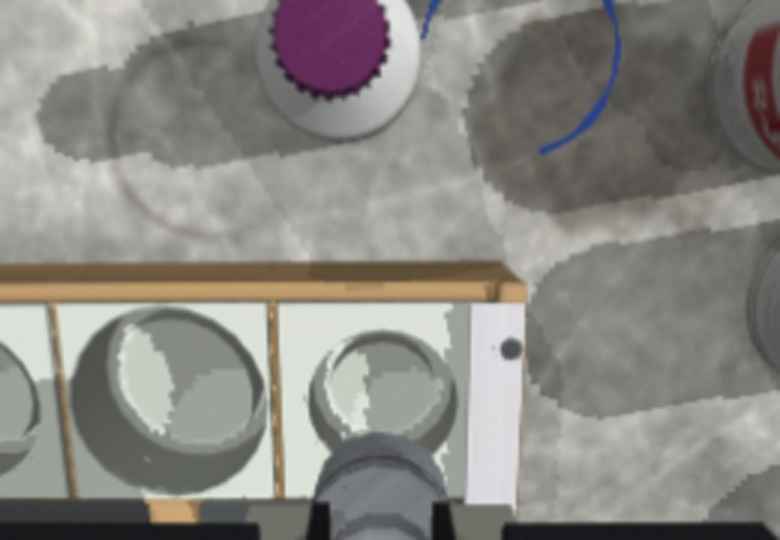

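The weight hangs upright over the small bore: it is at column 380 and the mouth centre at column 383.

Call:
send_rows:
  plan:
    - [[-0.1,0.2,3,0,0,0],[-0.1,0.2,5,0,0,0],[-0.1,0.2,6.5,0,0,0],[-0.1,0.2,7.5,0,0,0],[-0.1,0.2,8.2,0,0,0],[-0.1,0.2,8.8,0,0,0],[-0.1,0.2,9.2,0,0,0],[-0.1,0.2,9.5,0,0,0]]

```text
clock: 9.45
tool_pos: [0.5607, -0.219, 0.055]
orientation: [-180.0, -0.1, -13.3]
force: [0.1, 0.5, -0.9]
opening: 0.0207
gripper_force: 30.0
```

Call:
send_rows:
  plan:
    - [[0,0,0.1,0,0,0],[0,0,0.2,0,0,0],[0,0,0.2,0,0,0]]

```text
clock: 9.7
tool_pos: [0.5613, -0.2193, 0.0543]
orientation: [180.0, -0.1, -13.3]
force: [-1.8, 2.2, 7.8]
opening: 0.0204
gripper_force: 30.0
```

Call:
send_rows:
  plan:
    - [[0,0,0,0,0,0],[0,0,-0.2,0,0,0],[0,0,-0.4,0,0,0],[0,0,-0.4,0,0,0],[0,0,-0.4,0,0,0]]
  fingers: 0.32

```text
clock: 10.12
tool_pos: [0.5604, -0.2193, 0.057]
orientation: [180.0, -0.0, -13.4]
force: [-0.3, -0.8, -0.4]
opening: 0.0281
gripper_force: 0.0
```

Call:
send_rows:
  plan:
    - [[0,0,-1,0,0,0],[0,0,-3,0,0,0],[0,0,-6,0,0,0],[0,0,-10,0,0,0],[0,0,-14,0,0,0],[0,0,-16,0,0,0],[0,0,-16,0,0,0]]

```text
clock: 10.7
tool_pos: [0.5628, -0.2201, 0.2237]
orientation: [180.0, -0.6, -13.3]
force: [1.1, -0.8, -0.1]
opening: 0.0283
gripper_force: 0.0
```

```bash
python3 - <<'E'
from h import *
snap('wrist','w6');go((.577,.188,.215,-13.5));crop('w6',130,60,260,180,3,'w6b')
E
```

```text
t 10.75 at [ 0.5615 -0.2196  0.2206] [-180.    -0.4  -13.4] op 0.0281 F [ 0.1  0.3 -1.5]
[ -7.92 -40.02   0.53] [-0.03 -0.36  0.13] rows 9.8
```

View pics/w6b.png

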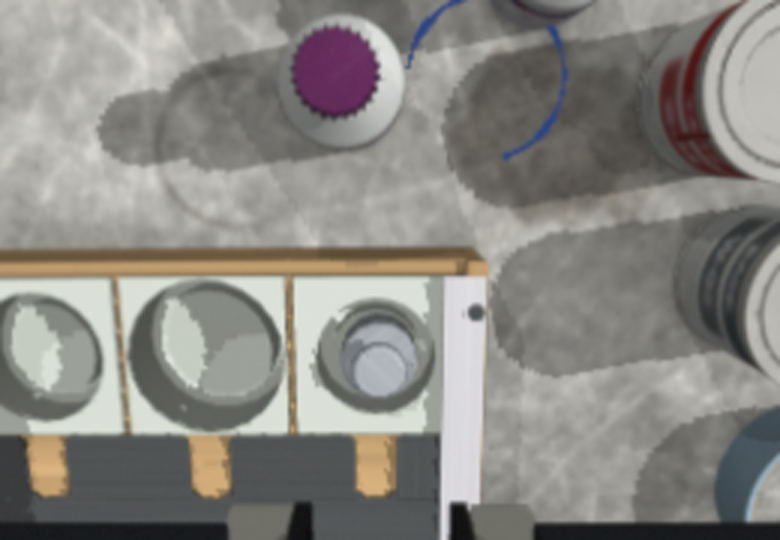

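The small weight is seated in its bore. Now for the middle one.

Call:
send_rows:
  plan:
    - [[-7.9,-40,0.5,0,0,0],[-7.9,-40,0.5,0,0,0],[-7.9,-40,0.5,0,0,0],[-7.9,-40,0.5,0,0,0],[-7.9,-40,0.5,0,0,0],[-7.9,-40,0.5,0,0,0],[-7.9,-40,0.5,0,0,0],[-7.9,-40,0.5,0,0,0]]
  fingers: 0.5

```text
clock: 11.42
tool_pos: [0.5719, 0.1156, 0.2119]
orientation: [179.9, 0.1, -13.4]
force: [0.6, -0.2, 0.8]
opening: 0.044
gripper_force: 0.0
```

Call:
send_rows:
  plan:
    - [[-1.4,-7.1,0,0,0,0],[-1.4,-7.1,0,0,0,0],[-1.4,-7.1,0,0,0,0],[-1.4,-7.1,0,0,0,0],[-1.4,-7.1,0,0,0,0]]

```text
clock: 11.83
tool_pos: [0.5751, 0.1859, 0.2116]
orientation: [179.9, 0.1, -13.3]
force: [-0.5, -1.5, -0.9]
opening: 0.0439
gripper_force: 0.0
```

```bash
python3 - <<'E'
from h import *
snap('wrist','w7');go((.577,.188,.115,-13.5));crop('w7',180,90,180,150,3.5,'w7b')
E
```

```text
t 11.88 at [0.5753 0.1853 0.212 ] [ 1.799e+02  1.000e-01 -1.340e+01] op 0.0438 F [ 0.4 -0.2  0.1]
[ 0.12 -0.31  9.69] [0.06 0.05 0.11] rows 2.3
```

View pics/w7b.png

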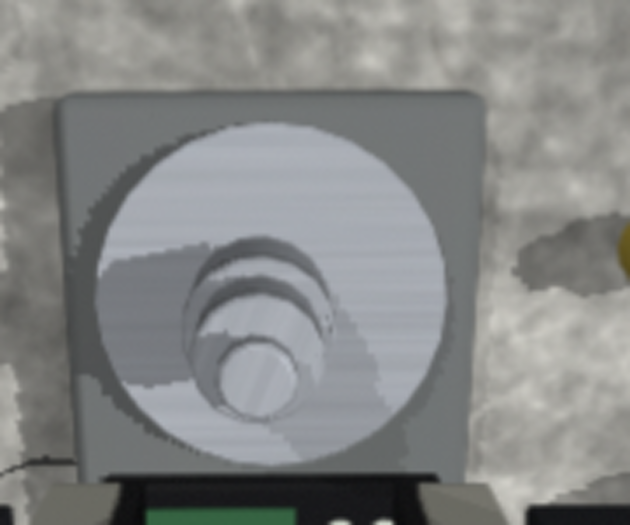

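Middle and large are still stacked, with the middle head at (258,380) in the crop.

```bash
python3 - <<'E'
from h import *
w=np.load('pics/w7.npz');p=onz(w,180+258/3.5,90+380/3.5,.129);print(p)
go((p[0],p[1],.1145,-13.5))
E
```

```text
[0.57584179 0.18725481 0.129     ]
t 11.88 at [0.5753 0.1853 0.212 ] [ 1.799e+02  1.000e-01 -1.340e+01] op 0.0438 F [ 0.4 -0.2  0.1]
[ 0.02 -0.21  9.74] [0.06 0.05 0.11] rows 2.3
```

Call:
send_rows:
  plan:
    - [[0,-0.2,3,0,0,0],[0,-0.2,6,0,0,0],[0,-0.2,8.5,0,0,0],[0,-0.2,9.7,0,0,0],[0,-0.2,9.7,0,0,0],[0,-0.2,9.7,0,0,0]]

```text
clock: 12.38
tool_pos: [0.5761, 0.1867, 0.1153]
orientation: [179.9, 0.0, -13.4]
force: [-0.1, 0.5, 0.2]
opening: 0.0442
gripper_force: 0.0
```

Call:
send_rows:
  plan:
    - [[0,0,0,0,0,0],[0,0,0,0,0,0],[0,0,0,0,0,0],[0,0,0,0,0,0],[0,0,0,0,0,0]]
  fingers: 0

```text
clock: 12.8
tool_pos: [0.5767, 0.1886, 0.1164]
orientation: [-179.9, -0.1, -13.4]
force: [1.1, -0.2, 2.2]
opening: 0.0209
gripper_force: 30.0
```

Call:
send_rows:
  plan:
    - [[0,0,-1,0,0,0],[0,0,-2,0,0,0],[0,0,-3,0,0,0],[0,0,-5,0,0,0],[0,0,-8,0,0,0],[0,0,-9,0,0,0],[0,0,-9,0,0,0],[0,0,-9,0,0,0]]

```text
clock: 13.47
tool_pos: [0.5761, 0.1884, 0.2062]
orientation: [-179.9, -0.0, -13.4]
force: [-0.7, -0.2, -3.1]
opening: 0.0204
gripper_force: 30.0
```

```bash
python3 - <<'E'
from h import *
go((.5938,-.083,.205,-55))
E
```

```text
t 13.47 at [0.5761 0.1884 0.2062] [-179.9   -0.   -13.4] op 0.0204 F [-0.7 -0.2 -3.1]
[ 8.   26.    0.08] [-1.000e-01 -1.000e-02  4.162e+01] rows 6.5
```

Call:
send_rows:
  plan:
    - [[8,26,0,0,0,41.6],[8,26,0,0,0,41.6],[8,26,0,0,0,41.6],[8,26,0,0,0,41.6],[8,26,0,0,0,41.6],[8,26,0,0,0,41.6],[8,26,0,0,0,41.6],[8,26,0,0,0,41.6]]

```text
clock: 14.13
tool_pos: [0.5926, -0.0875, 0.2035]
orientation: [179.8, 0.1, -55.2]
force: [-0.1, 0.2, -1.1]
opening: 0.0204
gripper_force: 30.0
```

```bash
python3 - <<'E'
from h import *
go((.5938,-.083,.13,-55),(.5938,-.083,.055,-55))
E
```

```text
t 14.13 at [ 0.5926 -0.0875  0.2035] [ 1.798e+02  1.000e-01 -5.520e+01] op 0.0204 F [-0.1  0.2 -1.1]
[-0.28 -0.38  7.35] [ 0.19  0.08 -0.24] rows 1.8
[-0.27 -0.41 14.85] [ 0.19  0.08 -0.24] rows 3.6
```

Call:
send_rows:
  plan:
    - [[0,0,3,0,0,0],[0,0,6,0,0,0],[0,0,7.3,0,0,0],[0,0,7.3,0,0,0],[0,0,7.3,0,0,0]]

```text
clock: 14.55
tool_pos: [0.593, -0.0832, 0.1311]
orientation: [179.8, 0.1, -54.9]
force: [0.5, -0.5, -1.9]
opening: 0.0208
gripper_force: 30.0
```

```bash
python3 - <<'E'
from h import *
snap('wrist','w8');crop('w8',60,40,380,260,2,'w8b')
go((.5938,-.083,.055,-55))
E
```

```text
t 14.6 at [ 0.594  -0.0831  0.1325] [180.   -0.  -54.9] op 0.0208 F [ 0.6 -0.3 -1.1]
[-0.02  0.01  7.75] [ 0.04 -0.    0.07] rows 1.9
```

View pics/w8b.png

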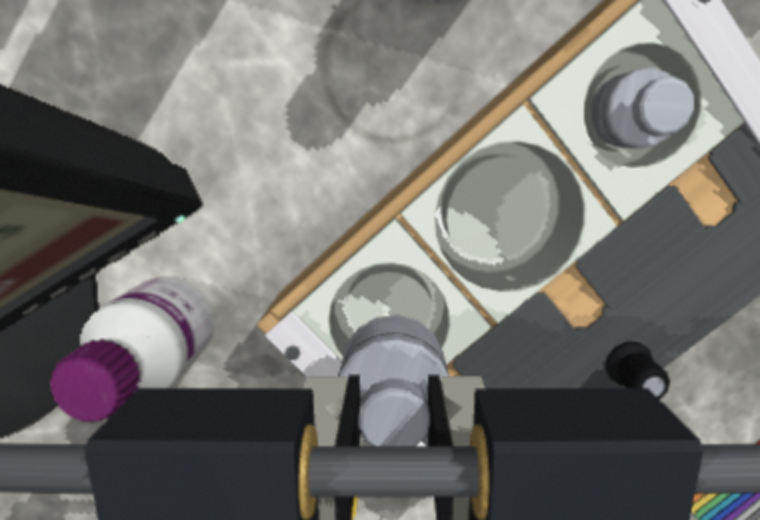

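The weight is over the middle bore, but the gripper body would come close to the monitor corner at this yaw, so I'll turn it to −32°.

Call:
send_rows:
  plan:
    - [[0,0,0,0,0,-7],[0,0,0,0,0,-14],[0,0,1,0,0,-21],[0,0,2,0,0,-23],[0,0,3,0,0,-23],[0,0,3.5,0,0,-23],[0,0,3.5,0,0,-23]]

```text
clock: 15.18
tool_pos: [0.5935, -0.0831, 0.0968]
orientation: [180.0, 0.1, -32.1]
force: [-0.6, 0.4, -2.4]
opening: 0.0205
gripper_force: 30.0
```

```bash
python3 - <<'E'
from h import *
go((.5938,-.083,.056,-32))
E
```

```text
t 15.18 at [ 0.5935 -0.0831  0.0968] [ 1.80e+02  1.00e-01 -3.21e+01] op 0.0205 F [-0.6  0.4 -2.4]
[ 0.03 -0.03  4.08] [ 0.04  0.06 -0.06] rows 1.0
```

Call:
send_rows:
  plan:
    - [[0,0,0.8,0,0,0],[0,0,1.6,0,0,0],[0,0,2.4,0,0,0],[0,0,3.1,0,0,0],[0,0,3.7,0,0,0],[0,0,4.1,0,0,0],[0,0,4.2,0,0,0],[0,0,4.2,0,0,0]]

```text
clock: 15.85
tool_pos: [0.594, -0.0833, 0.0555]
orientation: [180.0, -0.0, -32.0]
force: [-0.1, -1.7, 0.1]
opening: 0.0204
gripper_force: 30.0
```

Call:
send_rows:
  plan:
    - [[0,0,0,0,0,0],[0,0,-0.2,0,0,0],[0,0,-0.4,0,0,0],[0,0,-0.4,0,0,0],[0,0,-0.4,0,0,0]]
  fingers: 0.32

```text
clock: 16.27
tool_pos: [0.5942, -0.0832, 0.0598]
orientation: [-180.0, -0.0, -32.0]
force: [-0.1, 0.4, 0.5]
opening: 0.0281
gripper_force: 0.0
```

Call:
send_rows:
  plan:
    - [[0,0,-1,0,0,0],[0,0,-3,0,0,0],[0,0,-6,0,0,0],[0,0,-10,0,0,0],[0,0,-13,0,0,0],[0,0,-13,0,0,18],[0,0,-13,0,0,18],[0,0,-13,0,0,18]]

```text
clock: 16.93
tool_pos: [0.5941, -0.0832, 0.1913]
orientation: [-179.9, -0.1, -50.4]
force: [0.5, -0.9, 0.7]
opening: 0.0284
gripper_force: 0.0
```

```bash
python3 - <<'E'
from h import *
snap('wrist','w9');crop('w9',60,40,380,260,2,'w9b')
go((.5765,.188,.19,-13.5))
E
```

```text
t 16.98 at [ 0.5939 -0.0832  0.1908] [-179.9   -0.   -50.5] op 0.0279 F [ 0.7 -1.1 -1. ]
[-22.03 -15.93   0.09] [ -0.06  -0.06 -36.96] rows 6.5
```

View pics/w9b.png

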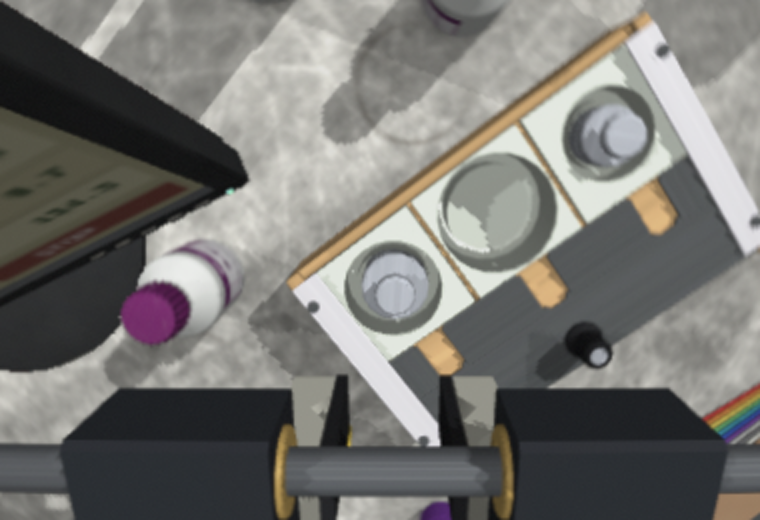

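Both weights are seated. Now the large one.

Call:
send_rows:
  plan:
    - [[-22,-15.9,0,0,0,-37],[-22,-15.9,0,0,0,-37],[-22,-15.9,0,0,0,-37],[-22,-15.9,0,0,0,-37],[-22,-15.9,0,0,0,-37],[-22,-15.9,0,0,0,-37],[-22,-15.9,0,0,0,-37],[-22,-15.9,0,0,0,-37]]
  fingers: 0.5

```text
clock: 17.65
tool_pos: [0.5739, 0.1918, 0.1899]
orientation: [-180.0, -0.0, -12.6]
force: [0.4, -0.8, -0.9]
opening: 0.0439
gripper_force: 0.0
```

Call:
send_rows:
  plan:
    - [[0,0,0,0,0,0],[0,0,0,0,0,0]]

```text
clock: 17.82
tool_pos: [0.5739, 0.1873, 0.1897]
orientation: [180.0, 0.0, -12.9]
force: [-0.1, 0.2, 0.0]
opening: 0.0439
gripper_force: 0.0
```

```bash
python3 - <<'E'
from h import *
w=snap('wrist','w10')
u,v=proj(w,(.5765,.188,.101));print(u,v)
g=cv2.cvtColor(w['img'],cv2.COLOR_RGB2GRAY);u0,v0=int(u)-25,int(v)-25
c=cv2.HoughCircles(cv2.resize(g[v0:v0+50,u0:u0+50],None,fx=4,fy=4,interpolation=cv2.INTER_CUBIC),cv2.HOUGH_GRADIENT,1.5,20,param1=80,param2=20,minRadius=25,maxRadius=60)
for x,y,r in (c[0][:4] if c is not None else []): print(r/4,onz(w,u0+x/4,v0+y/4,.101))
go((.5765,.188,.087,-13.5));crop('w10',180,90,180,150,3.5,'w10b')
E
```

```text
254.17125139256785 194.72000036112573
11.0875 [0.57534801 0.18777063 0.101     ]
14.762501 [0.57652218 0.19290573 0.101     ]
7.9375 [0.58916741 0.17361443 0.101     ]
7.9375 [0.58011008 0.18559537 0.101     ]
t 17.87 at [0.574  0.1868 0.1897] [180.    0.  -12.9] op 0.0434 F [-0.4  0.2 -0.6]
[ 0.21 -0.18 10.27] [0.01 0.01 0.55] rows 2.5
```

View pics/w10b.png

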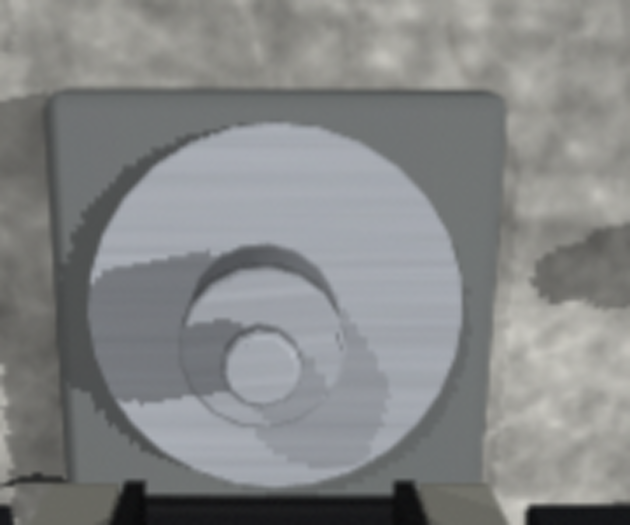

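Only the large weight is left on the pan. Its head at (263,367) in the crop agrees with the predicted position.

Call:
send_rows:
  plan:
    - [[0.2,-0.1,3,0,0,0.5],[0.2,-0.1,6,0,0,0.5],[0.2,-0.1,9,0,0,0.5],[0.2,-0.1,10.2,0,0,0.5],[0.2,-0.1,10.2,0,0,0.5],[0.2,-0.1,10.2,0,0,0.5]]

```text
clock: 18.37
tool_pos: [0.5765, 0.1867, 0.0875]
orientation: [179.9, 0.0, -13.5]
force: [0.4, 0.4, 0.3]
opening: 0.0437
gripper_force: 0.0
```

Call:
send_rows:
  plan:
    - [[0,0,0,0,0,0],[0,0,0,0,0,0],[0,0,0,0,0,0],[0,0,0,0,0,0],[0,0,0,0,0,0]]
  fingers: 0

```text
clock: 18.78
tool_pos: [0.5769, 0.1886, 0.0885]
orientation: [-179.9, -0.1, -13.5]
force: [-0.5, 1.7, 2.6]
opening: 0.0207
gripper_force: 30.0
```

Call:
send_rows:
  plan:
    - [[0,0,-1,0,0,0],[0,0,-2,0,0,0],[0,0,-4,0,0,0],[0,0,-6,0,0,0],[0,0,-9,0,0,0],[0,0,-11,0,0,0],[0,0,-11,0,0,0],[0,0,-11,0,0,0]]

```text
clock: 19.45
tool_pos: [0.5764, 0.1883, 0.1989]
orientation: [-179.9, -0.1, -13.5]
force: [-0.7, 0.3, -5.6]
opening: 0.0204
gripper_force: 30.0
```

```bash
python3 - <<'E'
from h import *
go((.5775,-.1512,.195,-13.5))
E
```

```text
t 19.45 at [0.5764 0.1883 0.1989] [-1.799e+02 -1.000e-01 -1.350e+01] op 0.0204 F [-0.7  0.3 -5.6]
[ 8.02 32.99  0.33] [-0.12 -0.07  0.02] rows 8.1
```

Call:
send_rows:
  plan:
    - [[8,33,0,0,0,0],[8,33,0,0,0,0],[8,33,0,0,0,0],[8,33,0,0,0,0],[8,33,0,0,0,0],[8,33,0,0,0,0],[8,33,0,0,0,0],[8,33,0,0,0,0]]

```text
clock: 20.12
tool_pos: [0.5755, -0.1471, 0.1957]
orientation: [180.0, 0.2, -13.5]
force: [1.4, 0.0, -4.7]
opening: 0.0206
gripper_force: 30.0
```

Call:
send_rows:
  plan:
    - [[0,0,0,0,0,0],[0,0,2,0,0,0],[0,0,4,0,0,0],[0,0,6,0,0,0],[0,0,6,0,0,0],[0,0,6,0,0,0]]

```text
clock: 20.62
tool_pos: [0.5755, -0.1454, 0.1355]
orientation: [179.9, 0.3, -13.5]
force: [-0.0, -1.4, -4.1]
opening: 0.0208
gripper_force: 30.0
```

```bash
python3 - <<'E'
from h import *
go((.5775,-.1512,.056,-13.5))
E
```

```text
t 20.62 at [ 0.5755 -0.1454  0.1355] [179.9   0.3 -13.5] op 0.0208 F [-0.  -1.4 -4.1]
[0.37 0.51 7.94] [0.08 0.29 0.02] rows 1.9
```

Call:
send_rows:
  plan:
    - [[0.3,0.5,1,0,0,0],[0.3,0.5,2.5,0,0,0],[0.3,0.5,2.5,0,0,0],[0.3,0.5,2.5,0,0,0]]

```text
clock: 20.95
tool_pos: [0.5788, -0.1511, 0.1124]
orientation: [180.0, 0.1, -13.5]
force: [0.1, 0.5, -3.7]
opening: 0.0209
gripper_force: 30.0
```

```bash
python3 - <<'E'
from h import *
go((.5775,-.1512,.056,-13.5))
E
```

```text
t 20.95 at [ 0.5788 -0.1511  0.1124] [ 1.80e+02  1.00e-01 -1.35e+01] op 0.0209 F [ 0.1  0.5 -3.7]
[-0.12  0.04  5.64] [0.02 0.05 0.04] rows 1.4
```

Call:
send_rows:
  plan:
    - [[-0.1,0,1,0,0,0],[-0.1,0,2,0,0,0],[-0.1,0,3,0,0,0],[-0.1,0,4,0,0,0],[-0.1,0,4.8,0,0,0],[-0.1,0,5.4,0,0,0],[-0.1,0,5.7,0,0,0],[-0.1,0,5.7,0,0,0]]

```text
clock: 21.62
tool_pos: [0.5783, -0.1509, 0.0559]
orientation: [180.0, -0.0, -13.4]
force: [-1.5, 0.3, -0.9]
opening: 0.0206
gripper_force: 30.0
```

Call:
send_rows:
  plan:
    - [[0,0,0,0,0,0],[0,0,-0.2,0,0,0],[0,0,-0.4,0,0,0],[0,0,-0.4,0,0,0],[0,0,-0.4,0,0,0]]
  fingers: 0.32

```text
clock: 22.03
tool_pos: [0.5785, -0.1506, 0.06]
orientation: [-180.0, -0.1, -13.5]
force: [0.1, 0.5, 0.8]
opening: 0.0279
gripper_force: 0.0
```

Call:
send_rows:
  plan:
    - [[0,0,-1,0,0,0],[0,0,-3,0,0,0],[0,0,-6,0,0,0],[-4,0,-8,0,0,0],[-8,0,-8,0,0,0],[-8.9,0,-8,0,0,0],[-8.9,0,-8,0,0,0],[-8.9,0,-8,0,0,0]]

```text
clock: 22.7
tool_pos: [0.4914, -0.1298, 0.1408]
orientation: [-180.0, -0.1, -13.4]
force: [0.1, -0.6, -0.2]
opening: 0.028
gripper_force: 0.0
```

```bash
python3 - <<'E'
from h import *
snap('wrist','w11');crop('w11',80,30,350,240,2.2,'w11b')
go((.4918,-.1303,.061,-13.5))
E
```

```text
t 22.75 at [ 0.4921 -0.1299  0.1404] [-1.80e+02 -1.00e-01 -1.34e+01] op 0.0279 F [-0.2 -0.3  0.2]
[-0.03  0.05  7.94] [-0.02 -0.1   0.07] rows 1.9
```

View pics/w11b.png

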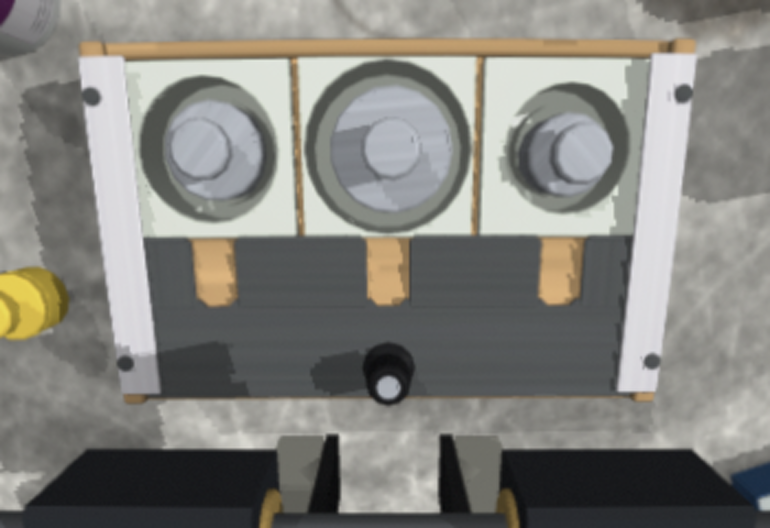

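All three weights are seated, the plate is still open, and the knob is at (389,385). I'll grip the knob and push the plate home.

Call:
send_rows:
  plan:
    - [[0,0,2,0,0,0],[0,0,4,0,0,0],[0,0,6,0,0,0],[0,0,7.5,0,0,0],[0,0,7.9,0,0,0],[0,0,7.9,0,0,0],[0,0,7.9,0,0,0]]
  fingers: 0.45

```text
clock: 23.33
tool_pos: [0.4922, -0.1301, 0.0607]
orientation: [180.0, 0.0, -13.5]
force: [0.7, -0.7, 0.4]
opening: 0.0393
gripper_force: 0.0
```

Call:
send_rows:
  plan:
    - [[0,0,0,0,0,0],[0,0,0,0,0,0],[0,0,0,0,0,0],[0,0,0,0,0,0],[0,0,0,0,0,0],[0,0,0,0,0,0]]
  fingers: 0

```text
clock: 23.83
tool_pos: [0.4919, -0.1296, 0.0611]
orientation: [-180.0, -0.1, -13.5]
force: [-0.4, 3.6, 4.0]
opening: 0.0159
gripper_force: 30.0
```

Call:
send_rows:
  plan:
    - [[0.7,0,0,0,0,0],[1.4,0,0,0,0,0],[2.1,0,0,0,0,0],[2.8,0,0,0,0,0],[3.4,0,0,0,0,0],[4.0,0,0,0,0,0],[4.4,0,0,0,0,0],[4.4,0,0,0,0,0]]

```text
clock: 24.5
tool_pos: [0.5337, -0.1395, 0.061]
orientation: [-180.0, 0.1, -13.5]
force: [-6.0, 7.8, 13.7]
opening: 0.0157
gripper_force: 30.0
```

Call:
send_rows:
  plan:
    - [[0.3,0,0,0,0,0],[0.5,0,0,0,0,0],[0.5,0,0,0,0,0],[0.5,0,0,0,0,0]]

```text
clock: 24.83
tool_pos: [0.5339, -0.1397, 0.0608]
orientation: [180.0, 0.5, -13.5]
force: [-20.8, 19.8, 28.7]
opening: 0.0157
gripper_force: 30.0
```

Call:
send_rows:
  plan:
    - [[-0.3,0,0,0,0,0],[-0.5,0,0,0,0,0],[-0.5,0,0,0,0,0]]

```text
clock: 25.08
tool_pos: [0.5337, -0.1395, 0.061]
orientation: [-180.0, 0.0, -13.4]
force: [-5.6, 8.1, 9.8]
opening: 0.0161
gripper_force: 30.0
```

Call:
send_rows:
  plan:
    - [[0,0,0,0,0,0],[0,0,0,0,0,0],[0,0,0,0,0,0],[0,0,-3,0,0,0],[0,0,-7,0,0,0],[0,0,-11,0,0,0],[-2,0,-14,0,0,0],[-3,0,-14,0,0,0]]
  fingers: 0.5

```text
clock: 25.75
tool_pos: [0.5075, -0.1337, 0.2068]
orientation: [-179.9, -0.5, -13.5]
force: [0.4, 0.0, 0.3]
opening: 0.0435
gripper_force: 0.0
```

```bash
python3 - <<'E'
from h import *
snap('wrist','w12');crop('w12',80,30,350,240,2.2,'w12b');go()
E
```

```text
t 25.8 at [ 0.5047 -0.1332  0.2039] [-179.9   -0.3  -13.5] op 0.0438 F [-3.5  1.1 -2.6]
```

View pics/w12b.png

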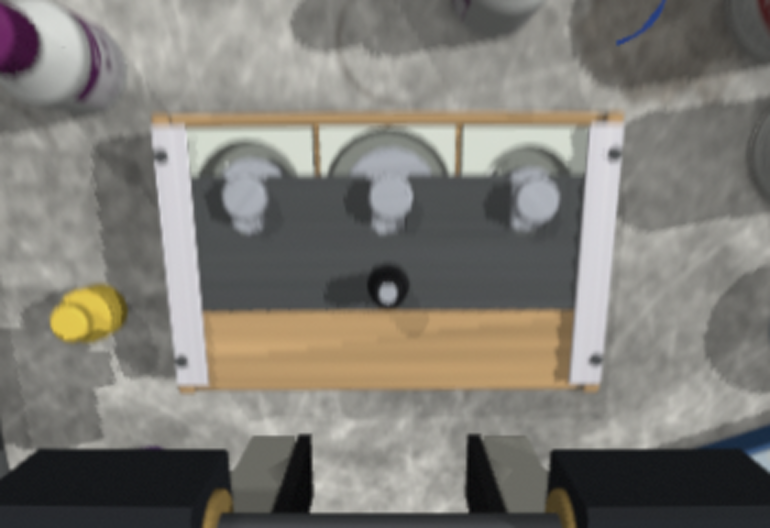

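The plate is home with its teeth under all three heads. The bottle still stands at the top left, and the gripper is clear. Handing in.

```bash
python3 -c "
from plant import ctrl
print(ctrl.close_job())"
```

```text
the job is handed in; nothing more can be done
None
```

The job is handed in (no verdict came back): all three weights sit in their own liners, the plate is pushed home under their heads, and the bottle was left alone; the clock read 25.8 s.

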